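# Make the counting scale ready for a new batch

### The arm

A 6-joint arm with a two-finger parallel gripper is mounted at the origin on the work surface. World frame = base frame: x ahead of the robot, y to its left, z up, the work surface at z = 0. Lengths are in mm, angles in rad, forces in N, time in s.
With the tool pointing down it reaches from about 275 to 750 mm from the base axis. Payload 10.2 kg.
Tool frame: the origin (TCP) lies at the very end of the fingers, on their centre line; the grasp point (between the pads) lies 19 mm behind it (ctrl.tcp_to_grasp is the distance from the TCP to the grasp point, in mm); z points along the fingers, x is the direction in which the jaws open and shut, and the axes are right-handed (so a half turn about z gives the same grasp; the last joint's range is limited). The gripper opens to 85 mm and grips with 20 to 120 N. Pads are 22 mm wide; open, the fingers measure 114 mm over their backs; the gripper's body (76 mm by 85 mm) begins 54 mm behind the grasp point. The pads swing forward as they close: fully open they stand 13 mm farther back than shut.
Start: joints at [0.993, 0.313, 1.498, -0, 1.331, -0.223], TCP at [182.399, 492.302, 208.594] pointing down, gripper open.
Joint ranges: [-2.94, 2.94], [-0.97, 2.17], [0.19, 2.56], [-1.23, 4.37], [0.02, 3.11], [-2.88, 2.88]. Speed limits (rad/s): [2.39, 2.39, 3.01, 3.14, 3.14, 3.14].

### API

Orientations are given as a unit quaternion [w, x, y, z].
In Python, from rig import monitor, vision, order, ctrl gives the robot as it stands. The module is installed in compiled form; this text tells all that it offers.
- The arm moves only by the shell command python3 -m pendant 'ROWS' [FORCE]. ROWS is JSON, a list that holds one entry, the list of rows, each a list of 5 numbers: the closure, from -1 (fully open) to 1 (shut), then the shift along the world's x, y, z in m, then the turn about the world's z in degrees. In form: [[[fingers, dx, dy, dz, spin], ...]]. A call has 1 to 20 rows; each row is the pose to reach, as a shift and turn from the pose commanded when the call began; what a row does not reach only later rows make up. A row lasts 1/10 s, in which the tool goes at most 50 mm and 8.59 degrees, less where a joint would pass 70% of its speed; a pose out of reach is approached as far as the arm can. A call with a gripper value outside its range is refused whole. The fingers move at their own pace and stop on an object; FORCE is the grip in N (left out, the last holds). Time passes only in rows, so rows that repeat a pose let the fingers close. It gives the time, the measured TCP pose, the force and the opening at its end, in the units of the state.
- monitor.sense(): the state, without advancing time (a new reading comes with each control period).
- vision.capture(name): name is "scene" or "side" or "wrist"; returns (picture, depth): 420x560x3 uint8, red, green, blue; 420x560 float32, mm along the optical axis (not along the pixel's ray), 0 where there is no reading.
- vision.camera_info(name): a dict with "fov_y" (degrees; the focal length in pixels is half the picture's height over the tangent of half this angle, whatever the lens; pixels are square), "cx", "cy" (the principal point, pixels), "R" (3x3) and "t" (3): a world point X has camera coordinates R X + t; the wrist camera has in their place "hand_eye" (4x4, takes a point from camera to tool coordinates, whose origin is the TCP and whose axes are the tool frame's). Camera axes: x right, y down, z forward; pixel columns grow to the right and rows downward; lengths in mm; the calibration is good to about 2 mm. A picture is of the moment at which its call begins: read the wrist's pose just before it. camera_info takes no time and is no camera call.
- order.finish_job(): hands the job in, once; it reports no verdict.
The state is a dict: "time_s": time; "joints": joint angles; "dq": joint speeds; "tau": joint torques, N m; "eef_pos": TCP position; "ee_rot": TCP orientation; "force": force on the tool from outside, world axes, zero at the start; "wrist_torque": the same for the moment, N m; "grip_width": opening from 0.0 (shut) to 1.0 (fully open).
Only numpy, scipy, OpenCV 4.12 (cv2) and the standard library are available. Lean on these libraries where they do the work, as an engineer would, in place of code of your own. Each camera call takes 0.05 s, during which the arm holds its last target.

### The job

Get the bench scale ready to count tubes into the empty brown tub that stands on its pan: switch it on by holding the round power key (left end of the key row) down for about a second, then press the long tare key (right end of the row) to take off the tub's weight, then press the square count key right beside the tare key, letting each key come up before the next. Press the keys with the fingertips only, leave the two other square keys alone, do not touch the pan or the tub on it, and leave the tub, the rack, the spray bottle and the jar standing where they are.

Things in the scene. Friction and masses are not known exactly. Their poses are not given: they have to be found in the camera images.
- scale: Bench counting scale, white, 320 mm wide (y) x 330 mm deep (x), fixed. Origin: centre of its underside; x points to its back, y to its left as the robot sees it. Its dark front panel slopes up away from the robot at 18 degrees: height 40 mm at x -165 mm, 74 mm at x -60 mm. Upper half: blank display, small round spirit level. Lower half: a row of five light grey keys along y, tops centred at x -135 mm.
- key_power (a joint): Round power key, 26 mm across, at the left (+y) end of the row, 118 mm left of the scale's middle, marked with a broken ring and stroke. Value: how far it is pressed in, square to the sloping panel: 0 up, 0.004 m bottomed. Springs back when let go; starts to move at about 1.2 N, bottoms at about 4.4 N.
- key_zero (a joint): Square zero key, 26 x 26 mm, second from the left, 62 mm left of the middle, marked with a ring; not to be pressed. Value: how far it is pressed in, square to the sloping panel: 0 up, 0.004 m bottomed. Springs back when let go; starts to move at about 1.2 N, bottoms at about 4.4 N.
- key_print (a joint): Square print key, 26 x 26 mm, the middle one of the row, 16 mm left of the middle, marked with a solid square; not to be pressed. Value: how far it is pressed in, square to the sloping panel: 0 up, 0.004 m bottomed. Springs back when let go; starts to move at about 1.2 N, bottoms at about 4.4 N.
- key_count (a joint): Square count key, 26 x 26 mm, second from the right, next to the tare key, 30 mm right of the scale's middle, marked with nine dots. Value: how far it is pressed in, square to the sloping panel: 0 up, 0.004 m bottomed. Springs back when let go; starts to move at about 1.2 N, bottoms at about 4.4 N.
- key_tare (a joint): Long tare key, 50 mm along the row x 26 mm, at the right (-y) end of the row, 94 mm right of the scale's middle, marked with a bar and arrow. Value: how far it is pressed in, square to the sloping panel: 0 up, 0.004 m bottomed. Springs back when let go; starts to move at about 1.2 N, bottoms at about 4.4 N.
- key_power_top (a point): Centre of the top face of the round power key; it moves with the key. Its z axis is the outward normal of the panel (tilted 18 degrees from vertical, towards the robot's side), its y axis runs along the key row to the left. The top stands 7 mm proud of the panel.
- key_count_top (a point): Centre of the top face of the square count key; it moves with the key. Its z axis is the outward normal of the panel (tilted 18 degrees from vertical, towards the robot's side), its y axis runs along the key row to the left. The top stands 7 mm proud of the panel.
- key_tare_top (a point): Centre of the top face of the long tare key; it moves with the key. Its z axis is the outward normal of the panel (tilted 18 degrees from vertical, towards the robot's side), its y axis runs along the key row to the left. The top stands 7 mm proud of the panel.
- pan: Stainless weighing pan on the rear of the scale, 212 mm deep x 296 mm wide x 8 mm thick. Origin: centre of its top face, 96 mm above the table and 54 mm behind the scale's origin; its front edge is 83 mm behind the key centres. Not to be touched.
- tub: Empty brown plastic tub on the pan, loose, 144 x 204 mm over the rim (long side across the scale), 60 mm tall. Origin: centre of its underside. Not to be touched.
- rack: White tube rack beside the scale, loose, 200 (its x) x 100 x 34 mm, six of its ten cross rows filled with white tubes that stand 36 mm above it. Origin: centre of its underside.
- spray: White spray bottle with a blue trigger head, loose, 76 mm across, 200 mm tall. Origin: centre of its underside.
- jar: Clear screw-lid jar, loose, 62 mm across, 75 mm tall. Origin: centre of its underside.
Mind the look-alikes: they are no part of the job. Of the things shaped like the jar, the clear one is meant.

How it is judged:
By the outcome, as a careful person would: the job done as asked, in the order asked, and still so for the second after the job is handed in, with the robot touching nothing.
It also fails if it takes over 48 s, if anything falls off the work surface, if the arm or the gripper's body presses on something with over 40 N, if the wrist force passes 120 N, or if a joint passes its speed limit or range.

## Working session

There is one attempt and no reset: what is moved stays moved. The work goes in short steps, Python scripts to look and compute and a shell command to move; the robot and the scene stay as the last step left them, time stands still between calls to the robot, and variables do not carry over. Pictures are saved under pics/ and viewed, and the job is handed in when it is done.

```bash
mkdir -p pics
cat > h.py <<'E'
import numpy as np, cv2
from rig import monitor, vision, order, ctrl
def K(ci):
    f=210/np.tan(np.radians(ci['fov_y'])/2); return f,ci['cx'],ci['cy']
E
python3 - <<'E'
from h import *
s=monitor.sense(); print(s)
for n in ('scene','side'):
    p,d=vision.capture(n); cv2.imwrite(f'pics/{n}0.png',p[:,:,::-1]); np.savez(f'{n}0.npz',p=p,d=d)
    print(vision.camera_info(n))
print(vision.camera_info('wrist'))
E
```

```text
{'time_s': 0.0, 'joints': array([ 9.92541236e-01,  3.13489250e-01,  1.49847663e+00,  1.29384176e-05,
        1.33099181e+00, -2.23427825e-01]), 'dq': array([-0.00026268,  0.00053812, -0.00023613, -0.00014033,  0.00097729,
       -0.00162257]), 'tau': array([ 2.82311421e-04, -4.12270582e+01, -2.59739292e+01, -1.81362025e-04,
        4.15352115e-03, -2.74273138e-07]), 'eef_pos': array([182.25450482, 492.03176521, 208.00012698]), 'ee_rot': array([ 2.50221399e-04,  8.20801638e-01,  5.71212925e-01, -6.35027541e-04]), 'force': array([ 0.59383843, -0.25144449, -0.28944339]), 'wrist_torque': array([-0.01077866,  0.0047795 , -0.02207299]), 'grip_width': 0.9996133086389145}
{'fov_y': 44.2799866957332, 'cx': 281.0998689074234, 'cy': 212.1325916174168, 'R': array([[-0.88729328,  0.46100315,  0.01366498],
       [ 0.25205361,  0.50951473, -0.82271728],
       [-0.38623777, -0.72654721, -0.5682865 ]]), 't': array([ 534.53062565,  -63.60342194, 1571.23608786])}
{'fov_y': 47.33827774245955, 'cx': 275.78625390235993, 'cy': 212.66369333494154, 'R': array([[-0.91848808, -0.39535482, -0.00861495],
       [-0.22530825,  0.54109104, -0.81022014],
       [ 0.32498591, -0.74223652, -0.58606237]]), 't': array([ 543.57975536,  229.36975004, 1105.71474707])}
{'fov_y': 67.12640851923322, 'cx': 280.6897678214188, 'cy': 208.22682251416805, 'hand_eye': array([[ 9.99999537e-01,  1.54995026e-04,  9.49603222e-04,
        -6.90551680e-01],
       [-4.49601811e-04,  9.47836736e-01,  3.18755893e-01,
        -8.23809204e+01],
       [-8.50663240e-04, -3.18756173e-01,  9.47836367e-01,
        -1.65517310e+02],
       [ 0.00000000e+00,  0.00000000e+00,  0.00000000e+00,
         1.00000000e+00]])}
```

View pics/scene0.png

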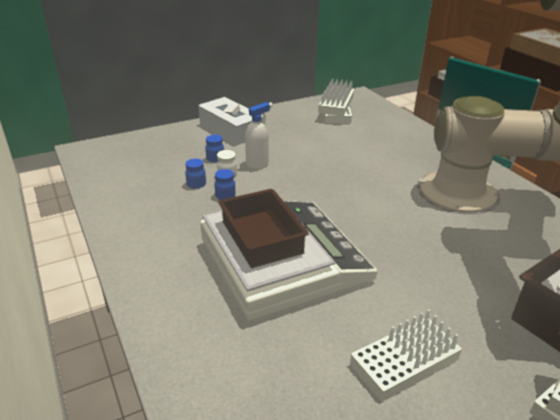

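View pics/side0.png

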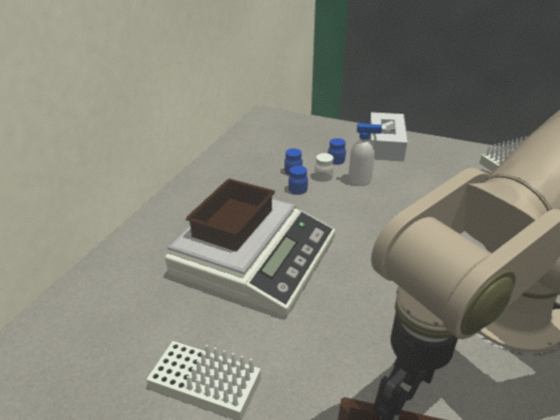

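The scene view shows the scale near (290,250), with its power key at about (358,258) and tare at about (317,211). In the side view the power key is at about (283,287) and tare at about (317,235). Next I'll zoom in on both views.

Run:
```python
import cv2
a=cv2.imread('pics/scene0.png')[195:285,270:390]; b=cv2.imread('pics/side0.png')[200:310,230:350]
cv2.imwrite('pics/sz.png',cv2.resize(a,None,fx=6,fy=6,interpolation=cv2.INTER_CUBIC))
cv2.imwrite('pics/dz.png',cv2.resize(b,None,fx=5,fy=5,interpolation=cv2.INTER_CUBIC))
```

```text
(no output)
```

View pics/sz.png

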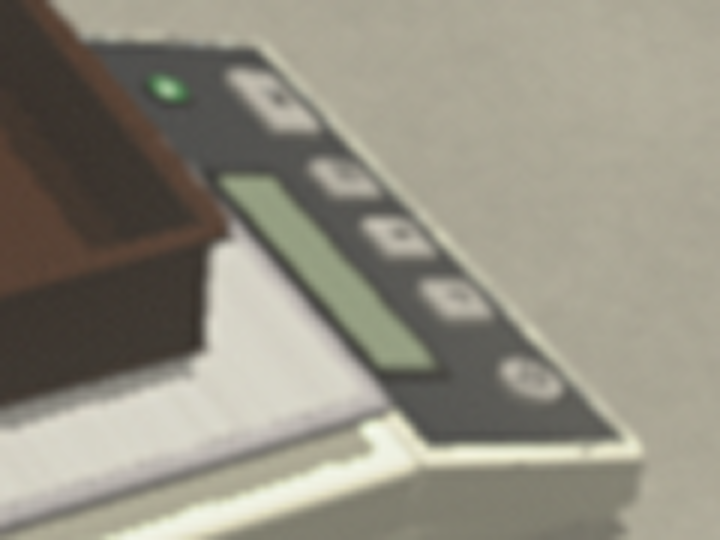

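View pics/dz.png

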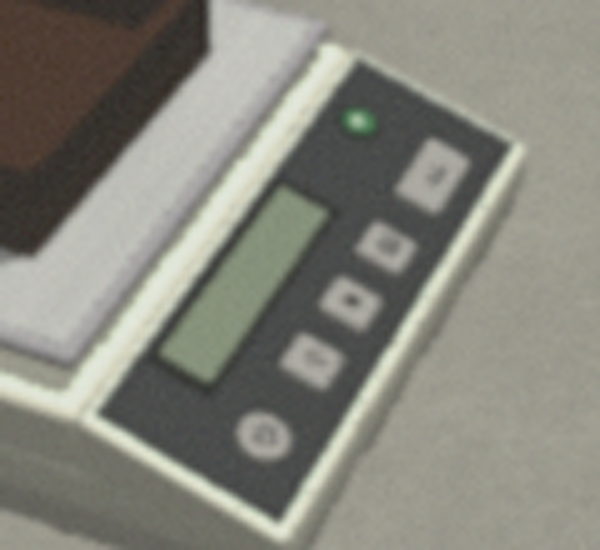

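The scene zoom shows power at (531,378), zero (456,298), print (398,237), count (345,178) and tare (273,99). The side zoom shows the same keys at (264,436), (313,360), (352,302), (387,247) and (433,176). I'll triangulate them.

```bash
cat >> h.py <<'E'
def ray(ci,u,v):
    f,cx,cy=K(ci); d=ci['R'].T@np.array([(u-cx)/f,(v-cy)/f,1]); return -ci['R'].T@ci['t'], d/np.linalg.norm(d)
def tri(rays):
    A=sum(np.eye(3)-np.outer(d,d) for o,d in rays); b=sum((np.eye(3)-np.outer(d,d))@o for o,d in rays)
    X=np.linalg.solve(A,b); return X,[np.linalg.norm((np.eye(3)-np.outer(d,d))@(X-o)) for o,d in rays]
E
python3 - <<'E'
from h import *
np.set_printoptions(precision=1,suppress=True)
S=[(531,378),(456,298),(398,237),(345,178),(273,99)];D=[(264,436),(313,360),(352,302),(387,247),(433,176)]
cs,cd=vision.camera_info('scene'),vision.camera_info('side')
ds=np.load('scene0.npz')['d'];dd=np.load('side0.npz')['d']
P=[]
for s,d in zip(S,D):
    us,vs=270-.5+(s[0]+.5)/6,195-.5+(s[1]+.5)/6
    ud,vd=230-.5+(d[0]+.5)/5,200-.5+(d[1]+.5)/5
    X,e=tri([ray(cs,us,vs),ray(cd,ud,vd)])
    def dep(c,dm,u,v):
        f,cx,cy=K(c); z=float(dm[int(round(v)),int(round(u))]); return c['R'].T@(np.array([(u-cx)/f*z,(v-cy)/f*z,z])-c['t'])
    P.append(X); print(X,np.array(e),dep(cs,ds,us,vs),dep(cd,dd,ud,vd))
P=np.array(P); print(np.linalg.norm(np.diff(P,axis=0),axis=1)); v=P[0]-P[-1]; print(np.degrees(np.arctan2(-v[0],v[1])),np.linalg.norm(P[0]-P[-1]))
E
```

```text
[495.5 184.4  59.1] [0.2 0.2] [496.3 185.6  60.1] [495.9 183.4  58.2]
[493.6 128.5  58.9] [0.2 0.2] [492.3 126.9  57. ] [494.5 126.1  56.8]
[491.7  81.9  57.8] [0.4 0.4] [493.9  85.2  60.4] [491.6  81.8  58.3]
[490.   37.1  58.5] [0.4 0.4] [489.8  37.   57.9] [490.3  36.3  58.3]
[487.9 -26.6  58.8] [0.3 0.3] [483.5 -33.6  53.4] [488.4 -28.   57.2]
[56.  46.7 44.8 63.7]
-2.058205629220179 211.14582321481387
```

The triangulated points check out. Spacings are 56, 47, 45 and 64 mm against 56, 46, 46 and 64 expected, the scale's yaw is about -2°, and the key tops sit at z≈58.5 (nominal ≈57). Next I close the fingers and move above the power key, with the jaw axis along the row.

```bash
python3 -m pendant '[[[1,0.03,-0.03,0,2],[1,0.06,-0.06,0,4],[1,0.09,-0.09,0,6],[1,0.12,-0.12,0,8],[1,0.15,-0.15,0,10],[1,0.18,-0.18,0,12],[1,0.21,-0.21,0,14],[1,0.24,-0.24,0,16],[1,0.27,-0.27,-0.02,18.3],[1,0.3,-0.29,-0.04,18.3],[1,0.313,-0.308,-0.06,18.3],[1,0.313,-0.308,-0.06,18.3],[1,0.313,-0.308,-0.06,18.3],[1,0.313,-0.308,-0.06,18.3]]]' 20
python3 - <<'E'
from h import *
s=monitor.sense(); print(s['time_s'],s['eef_pos'],s['ee_rot'],s['grip_width'],s['force'])
np.savez('w1s.npz',pos=s['eef_pos'],q=s['ee_rot'])
for n in ('wrist','side'):
    p,d=vision.capture(n); cv2.imwrite(f'pics/{n}1.png',p[:,:,::-1]); np.savez(f'{n}1.npz',p=p,d=d)
E
```

```text
time_s: 1.5
eef_pos: [495.2, 185.2, 149.5]
ee_rot: [0.0, 0.719, 0.695, 0.001]
force: [0.2, 0.6, 0.5]
grip_width: -0.0
1.5 [495.1854443  185.17123176 149.52800842] [3.01250851e-04 7.19173178e-01 6.94830571e-01 5.71885257e-04] -0.00046133707476227 [0.22646158 0.56086833 0.52824284]
```

View pics/wrist1.png

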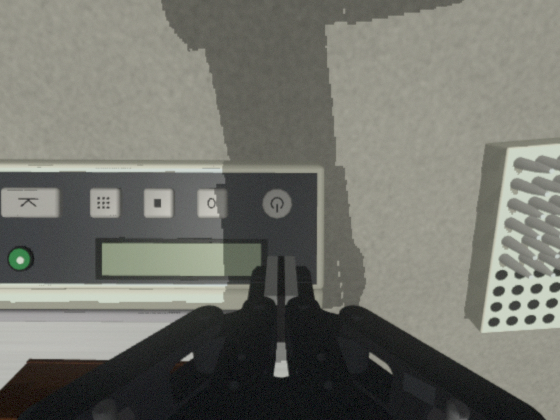

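View pics/side1.png

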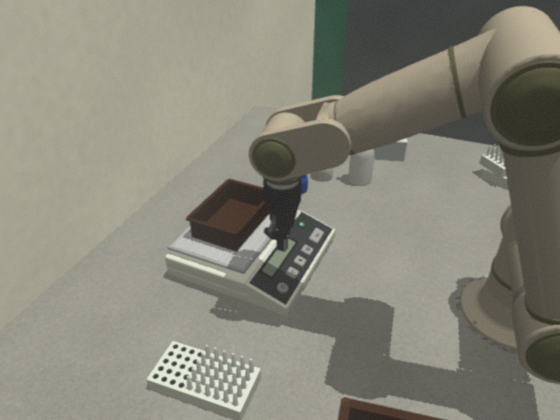

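In the wrist view the keys line up with the image: power (277,204), zero (211,203), print (158,203), count (105,203), tare (30,203). The fingertips are at about (282,260). I'll cross-check the key positions from this view.

Run:
```python
from h import *
from scipy.spatial.transform import Rotation as Ro
np.set_printoptions(precision=1,suppress=True)
s=np.load('w1s.npz');ci=vision.camera_info('wrist');f,cx,cy=K(ci)
q=s['q'];R=Ro.from_quat([q[1],q[2],q[3],q[0]]).as_matrix();print(R)
H=ci['hand_eye'];w=np.load('wrist1.npz');g=cv2.cvtColor(w['p'],cv2.COLOR_RGB2GRAY)
m=(g>110).astype(np.uint8);m[:175]=0;m[232:]=0
n,l,st,ce=cv2.connectedComponentsWithStats(m)
for i in range(1,n):
    if st[i,4]<300 or st[i,2]>100: continue
    x,y,ww,hh=st[i,:4];u,v=x+ww/2-.5,y+hh/2-.5
    o=R@H[:3,3]+s['pos'];d=R@H[:3,:3]@np.array([(u-cx)/f,(v-cy)/f,1])
    z=float(np.median(w['d'][int(v)-4:int(v)+5,int(u)-4:int(u)+5]))
    print((u,v),(ww,hh),'plane57',o+d*(57-o[2])/d[2],'depth',o+d*z)
```

```text
[[ 0.  1.  0.]
 [ 1. -0.  0.]
 [ 0.  0. -1.]]
(np.float64(320.5), np.float64(203.0)) (np.int32(8), np.int32(57)) plane57 [496. 219.  57.] depth [498.1 219.8  50.5]
(np.float64(525.5), np.float64(203.0)) (np.int32(68), np.int32(57)) plane57 [502.  394.4  57. ] depth [505.6 402.7  46.6]
(np.float64(29.5), np.float64(202.5)) (np.int32(58), np.int32(30)) plane57 [487.  -29.5  57. ] depth [486.9 -29.   57.6]
(np.float64(104.5), np.float64(202.5)) (np.int32(30), np.int32(30)) plane57 [489.2  34.5  57. ] depth [489.1  34.7  57.5]
(np.float64(158.0), np.float64(202.5)) (np.int32(29), np.int32(30)) plane57 [490.8  80.1  57. ] depth [490.6  80.4  57.7]
(np.float64(210.0), np.float64(209.5)) (np.int32(29), np.int32(44)) plane57 [498.6 123.9  57. ] depth [497.9 124.4  59.3]
(np.float64(277.0), np.float64(203.0)) (np.int32(27), np.int32(27)) plane57 [494.7 181.8  57. ] depth [494.5 181.8  57.6]
```

The wrist view agrees with triangulation to within 2 mm. Taking the average, power is at (495,183), count (489.5,35.5) and tare (487.5,-28.5), with z≈57.5. I descend to just above the power key, slightly toward the front, because flat fingertips first touch a sloping key on its rear side.

```bash
python3 -m pendant '[[[1,-0.002,-0.002,-0.03,0],[1,-0.003,-0.002,-0.06,0],[1,-0.003,-0.002,-0.078,0],[1,-0.003,-0.002,-0.084,0],[1,-0.003,-0.002,-0.084,0],[1,-0.003,-0.002,-0.084,0],[1,-0.003,-0.002,-0.084,0]]]'
python3 - <<'E'
from h import *
p,d=vision.capture('wrist'); cv2.imwrite('pics/wrist2.png',p[:,:,::-1])
p,d=vision.capture('side'); cv2.imwrite('pics/side2.png',cv2.resize(p[200:310,230:350,::-1],None,fx=5,fy=5))
s=monitor.sense();print(s['eef_pos'],s['force'])
E
```

```text
time_s: 2.3
eef_pos: [493.0, 182.5, 65.8]
ee_rot: [0.001, 0.719, 0.695, 0.001]
force: [-0.5, -0.1, -0.9]
grip_width: -0.002
[492.78632677 182.40998125  65.3935095 ] [ 0.30947559 -0.23506704  0.17305888]
```

View pics/wrist2.png

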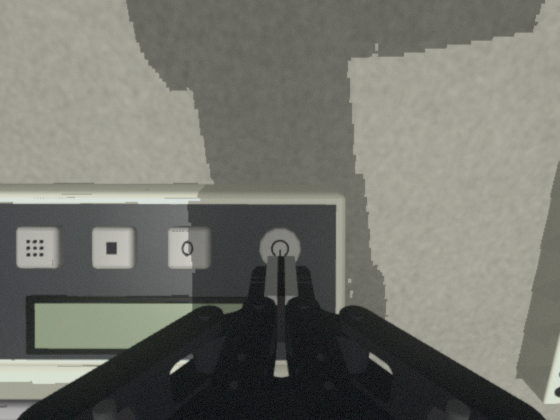

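View pics/side2.png

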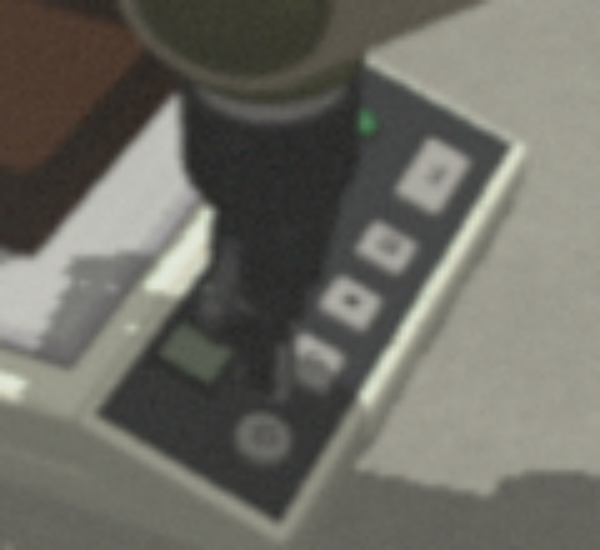

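Run:
```python
from h import *
ci=vision.camera_info('wrist');f,cx,cy=K(ci);Hi=np.linalg.inv(ci['hand_eye'])
for p in [(0,0,0),(0,-11,0),(0,11,0),(-7,-11,0),(7,-11,0),(0,-11,-13)]:
    c=Hi@np.array([*p,1.]);print(p,c[0]/c[2]*f+cx,c[1]/c[2]*f+cy)
c2=vision.camera_info('side');f,cx,cy=K(c2)
for X in [(492.8,182.4,65.4),(481.8,182.4,65.4),(495,183,57.5)]:
    c=c2['R']@np.array(X)+c2['t'];u,v=c[0]/c[2]*f+cx,c[1]/c[2]*f+cy;print((u-230)*5,(v-200)*5)
g=cv2.imread('pics/wrist2.png');cv2.imwrite('pics/w2z.png',cv2.resize(g[210:330,220:345],None,fx=5,fy=5,interpolation=cv2.INTER_CUBIC))
```

```text
(0, 0, 0) 281.2905893842055 252.21136255496347
(0, -11, 0) 281.31103052780816 234.70752917388495
(0, 11, 0) 281.27091647298465 269.0573554614255
(-7, -11, 0) 268.9813605078157 234.7052677802776
(7, -11, 0) 293.64003555155284 234.70979044552487
(0, -11, -13) 281.3709993649758 244.49805960642703
269.0095588871995 423.12425996864135
291.37410285980565 429.7596576182238
264.04897160977697 435.1202242212531
```

View pics/w2z.png

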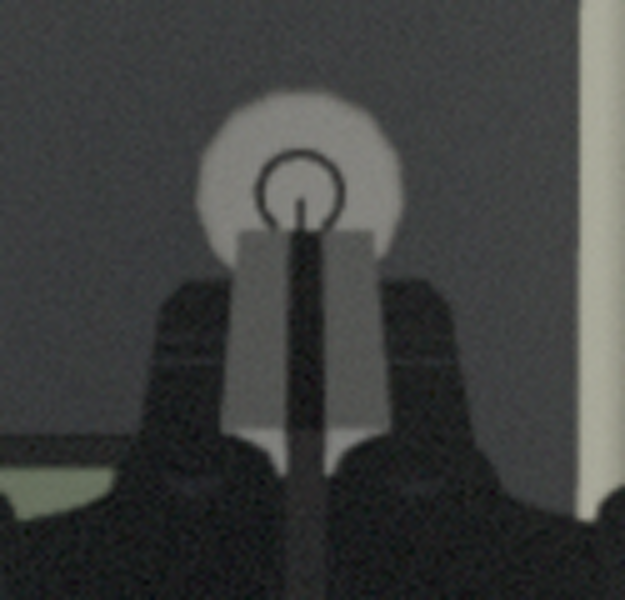

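Run:
```python
from h import *
np.set_printoptions(precision=1,suppress=True)
ci=vision.camera_info('wrist');f,cx,cy=K(ci);H=ci['hand_eye']
w=np.load('wrist1.npz');d=w['d']
for u in (258,272,281,290,304):
  for v in (250,254,256,258,262,268,275,285,293):
    z=float(d[v,u]);X=H@np.array([(u-cx)/f*z,(v-cy)/f*z,z,1]);print((u,v),z,X[:3])
```

```text
(258, 250) 275.48602294921875 [-20.   39.8  84. ]
(258, 254) 275.2956848144531 [-20.   43.   82.7]
(258, 256) 275.9883117675781 [-20.1  45.   82.8]
(258, 258) 276.40533447265625 [-20.1  46.8  82.6]
(258, 262) 275.12249755859375 [-20.   49.5  80.3]
(258, 268) 150.09786987304688 [-11.1  -7.8 -32.3]
(258, 275) 144.23202514648438 [-10.7  -7.7 -38.5]
(258, 285) 137.764404296875 [-10.3  -7.  -45.6]
(258, 293) 130.8866729736328 [ -9.8  -7.6 -52.6]
(272, 250) 276.6863708496094 [-7.9 40.3 85.1]
(272, 254) 277.9226379394531 [-7.9 44.2 85.1]
(272, 256) 153.85812377929688 [ -4.6 -11.5 -27.1]
(272, 258) 151.9517822265625 [ -4.5 -11.5 -29.1]
(272, 262) 148.45654296875 [ -4.4 -11.3 -32.9]
(272, 268) 143.4332733154297 [ -4.3 -11.1 -38.2]
(272, 275) 137.3494873046875 [ -4.1 -11.3 -44.6]
(272, 285) 130.56346130371094 [ -4.  -10.9 -51.9]
(272, 293) 123.22084045410156 [ -3.8 -12.  -59.3]
(281, 250) 277.27490234375 [-0.  40.6 85.6]
(281, 254) 275.33197021484375 [-0.  43.  82.7]
(281, 256) 154.4766845703125 [ -0.2 -11.2 -26.5]
(281, 258) 150.98077392578125 [ -0.2 -11.9 -30. ]
(281, 262) 147.3941650390625 
[... 387 characters left out ...]
6 [  4.1 -11.6 -29.3]
(290, 262) 147.55996704101562 [  4.  -11.7 -33.7]
(290, 268) 142.4135284423828 [  3.8 -11.7 -39.1]
(290, 275) 137.41461181640625 [  3.7 -11.3 -44.5]
(290, 285) 129.60305786132812 [  3.4 -11.4 -52.7]
(290, 293) 124.43225860595703 [  3.3 -11.3 -58.2]
(304, 250) 277.3215637207031 [20.1 40.6 85.6]
(304, 254) 277.7320861816406 [20.2 44.1 84.9]
(304, 256) 278.1043395996094 [20.2 45.9 84.7]
(304, 258) 276.87396240234375 [20.1 47.  83. ]
(304, 262) 276.2899169921875 [20.1 50.  81.4]
(304, 268) 151.29396057128906 [ 10.8  -7.2 -31.2]
(304, 275) 144.97506713867188 [ 10.3  -7.3 -37.9]
(304, 285) 137.2992706298828 [  9.7  -7.2 -46. ]
(304, 293) 131.05592346191406 [  9.3  -7.5 -52.5]
```

The wrist depth puts the visible finger ends about 27 mm behind the stated TCP, and the side view also shows the tips higher than nominal. I'll trust the images and force reading, and descend in guarded steps.

```bash
python3 -m pendant '[[[1,0,0,-0.003,0],[1,0,0,-0.004,0]]]'; python3 -m pendant '[[[1,0,0,-0.002,0]]]';python3 -m pendant '[[[1,0,0,0,0],[1,0,0,0,0]]]'
python3 - <<'E'
from h import *
print(ctrl.tcp_to_grasp)
p,d=vision.capture('wrist'); cv2.imwrite('pics/w3z.png',cv2.resize(p[200:330,200:360,::-1],None,fx=4,fy=4))
s=monitor.sense();print(s['eef_pos'],s['force'])
E
```

```text
time_s: 2.6
eef_pos: [492.3, 182.3, 60.4]
ee_rot: [-0.0, 0.72, 0.694, -0.0]
force: [-0.8, 0.4, -0.5]
grip_width: 0.002
time_s: 2.7
eef_pos: [492.4, 182.3, 58.5]
ee_rot: [0.0, 0.72, 0.694, 0.0]
force: [-1.1, -0.5, 0.1]
grip_width: -0.002
time_s: 2.9
eef_pos: [492.4, 182.3, 58.5]
ee_rot: [-0.0, 0.72, 0.694, -0.0]
force: [0.4, 0.3, 0.3]
grip_width: 0.002
18.700000000000003
[492.41851905 182.29597882  58.59585775] [0.46177176 0.36218717 0.60583523]
```

View pics/w3z.png

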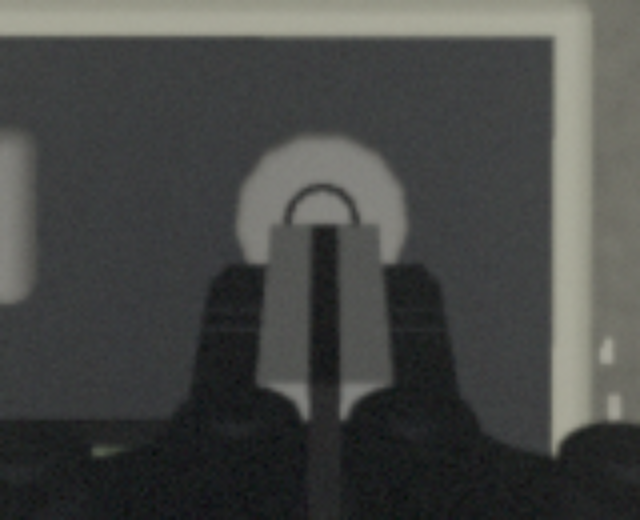

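There's no contact yet (0.5 N is noise), which confirms the tips end short of the stated TCP. I continue down in small guarded steps.

```bash
python3 -m pendant '[[[1,0,0,-0.005,0],[1,0,0,-0.008,0]]]'; python3 -m pendant '[[[1,0,0,-0.004,0],[1,0,0,-0.007,0],[1,0,0,-0.007,0]]]'
python3 - <<'E'
from h import *
np.set_printoptions(precision=1,suppress=True)
s=monitor.sense();print(s['eef_pos'],s['force'])
p,d=vision.capture('wrist'); cv2.imwrite('pics/w4z.png',cv2.resize(p[200:330,200:360,::-1],None,fx=4,fy=4))
ci=vision.camera_info('wrist');f,cx,cy=K(ci);H=ci['hand_eye']
for u,v in [(265,250),(281,250),(297,250),(272,254),(272,258),(272,262),(290,258)]:
    z=float(d[v,u]);X=H@np.array([(u-cx)/f*z,(v-cy)/f*z,z,1]);print((u,v),z,X[:3])
p,d=vision.capture('side'); cv2.imwrite('pics/side4.png',cv2.resize(p[200:310,230:350,::-1],None,fx=5,fy=5))
E
```

```text
time_s: 3.15
eef_pos: [492.2, 182.3, 50.1]
ee_rot: [-0.0, 0.719, 0.694, -0.0]
force: [-0.4, 0.1, 0.1]
grip_width: 0.0
time_s: 3.45
eef_pos: [492.1, 182.3, 43.1]
ee_rot: [-0.0, 0.72, 0.694, -0.0]
force: [0.8, -0.3, -0.6]
grip_width: 0.001
[492.1 182.3  43.1] [ 0.8 -0.3 -0.6]
(265, 250) 171.51593017578125 [ -8.9  -6.4 -10.2]
(281, 250) 169.72509765625 [ -0.2  -7.2 -11.8]
(297, 250) 176.78167724609375 [ 8.8 -4.1 -5.4]
(272, 254) 171.10086059570312 [ -5.1  -4.5 -11.2]
(272, 258) 151.4085235595703 [ -4.5 -11.7 -29.6]
(272, 262) 147.79086303710938 [ -4.4 -11.6 -33.5]
(290, 258) 151.59056091308594 [  4.1 -11.6 -29.5]
```

View pics/w4z.png

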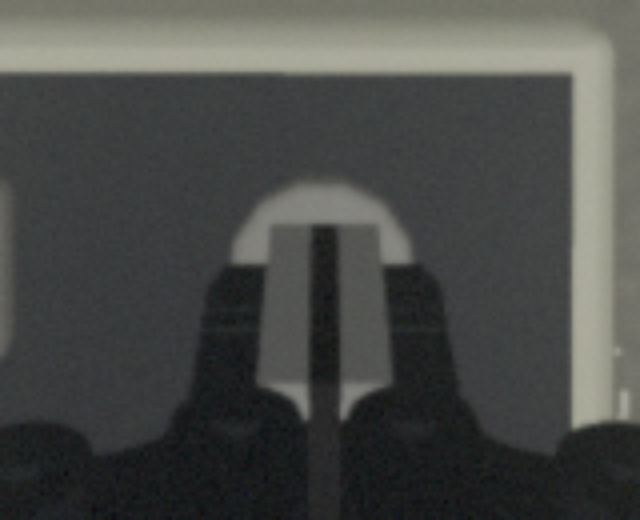

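View pics/side4.png

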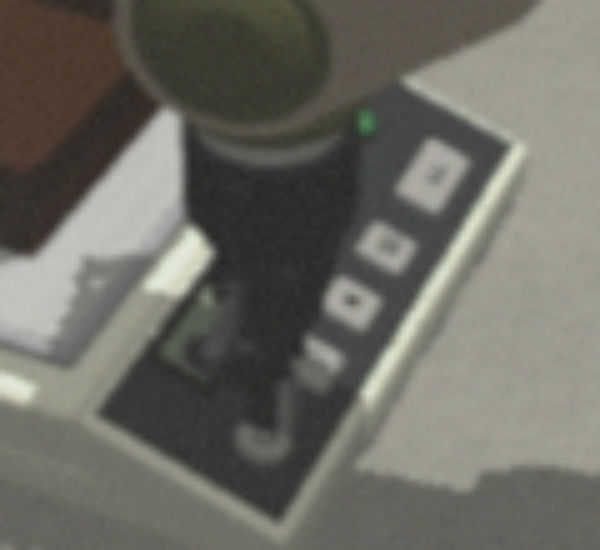

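The tips are over the power key, about 8–10 mm above its surface. I approach in 1–2 mm steps and watch the force.

```bash
python3 -m pendant '[[[1,0,0,-0.004,0],[1,0,0,-0.006,0],[1,0,0,-0.006,0]]]'; python3 -m pendant '[[[1,0,0,-0.001,0],[1,0,0,-0.001,0]]]'; python3 -m pendant '[[[1,0,0,-0.001,0],[1,0,0,-0.001,0]]]'
```

```text
time_s: 3.85
eef_pos: [492.2, 182.3, 37.2]
ee_rot: [-0.0, 0.72, 0.694, -0.0]
force: [0.1, -0.7, -0.5]
grip_width: -0.001
time_s: 4.05
eef_pos: [492.4, 182.3, 36.5]
ee_rot: [-0.0, 0.72, 0.694, -0.0]
force: [-0.7, 0.7, -0.3]
grip_width: -0.001
time_s: 4.25
eef_pos: [492.6, 182.3, 35.7]
ee_rot: [0.0, 0.72, 0.694, 0.0]
force: [0.5, -0.2, 1.2]
grip_width: -0.002
```

```bash
python3 -m pendant '[[[1,0,0,-0.001,0]]]'; python3 -m pendant '[[[1,0,0,-0.001,0]]]'
```

```text
time_s: 4.35
eef_pos: [492.8, 182.3, 34.9]
ee_rot: [0.0, 0.719, 0.694, 0.0]
force: [1.2, -0.2, 3.1]
grip_width: 0.0
time_s: 4.45
eef_pos: [492.8, 182.3, 33.8]
ee_rot: [0.0, 0.72, 0.694, 0.0]
force: [1.1, -0.7, 3.4]
grip_width: -0.004
```

The key is moving (3.4 N). Now I press to the bottom and hold.

```bash
python3 -m pendant '[[[1,0,0,-0.0015,0],[1,0,0,-0.002,0]]]'; python3 -m pendant '[[[1,0,0,-0.0008,0]]]'
```

```text
time_s: 4.65
eef_pos: [492.9, 182.3, 31.8]
ee_rot: [0.0, 0.72, 0.694, 0.0]
force: [1.3, -0.1, 7.6]
grip_width: -0.001
time_s: 4.75
eef_pos: [493.0, 182.4, 31.5]
ee_rot: [0.001, 0.72, 0.694, 0.001]
force: [-1.3, -0.2, 14.1]
grip_width: -0.001
```

The key is bottomed (14 N). I hold it, then release and lift.

```bash
python3 -m pendant '[[[1,0,0,0,0],[1,0,0,0,0],[1,0,0,0,0],[1,0,0,0,0],[1,0,0,0,0],[1,0,0,0,0],[1,0,0,0,0],[1,0,0,0,0],[1,0,0,0.015,0],[1,0,0,0.03,0],[1,0,0,0.03,0],[1,0,0,0.03,0],[1,0,0,0.03,0],[1,0,0,0.03,0]]]'
python3 - <<'E'
from h import *
p,d=vision.capture('side'); cv2.imwrite('pics/side5.png',cv2.resize(p[200:310,230:350,::-1],None,fx=5,fy=5))
p,d=vision.capture('wrist'); cv2.imwrite('pics/wrist5.png',p[:,:,::-1])
E
```

```text
time_s: 6.15
eef_pos: [491.9, 182.2, 60.0]
ee_rot: [-0.0, 0.72, 0.694, -0.001]
force: [-0.5, -0.9, 0.2]
grip_width: 0.004
```

View pics/side5.png

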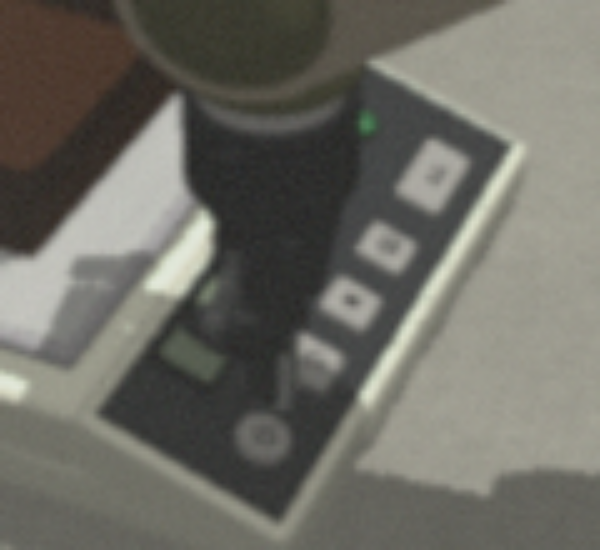

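View pics/wrist5.png

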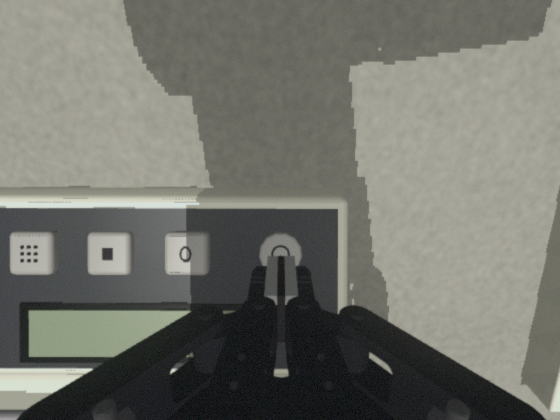

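The power key is back up at about (279,250) in the wrist view. It was held near the bottom for about 1.0 s. The display still looks blank. Next is the tare key: 212 mm along the row from the power key, with the same heights.

```bash
python3 -m pendant '[[[1,-0.001,-0.03,0,0],[1,-0.002,-0.07,0,0],[1,-0.004,-0.11,0,0],[1,-0.005,-0.15,0,0],[1,-0.007,-0.19,0,0],[1,-0.0075,-0.212,0,0],[1,-0.0075,-0.212,0,0],[1,-0.0075,-0.212,0,0]]]'
python3 - <<'E'
from h import *
p,d=vision.capture('side'); cv2.imwrite('pics/side6.png',cv2.resize(p[200:310,230:350,::-1],None,fx=5,fy=5))
p,d=vision.capture('wrist'); cv2.imwrite('pics/wrist6.png',p[:,:,::-1])
E
```

```text
time_s: 7.05
eef_pos: [484.7, -29.5, 60.6]
ee_rot: [-0.0, 0.72, 0.694, -0.0]
force: [0.2, 0.3, 0.1]
grip_width: -0.002
```

View pics/side6.png

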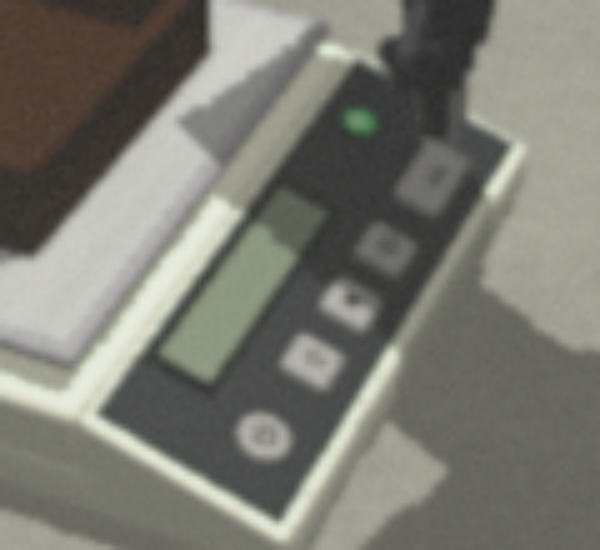

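View pics/wrist6.png

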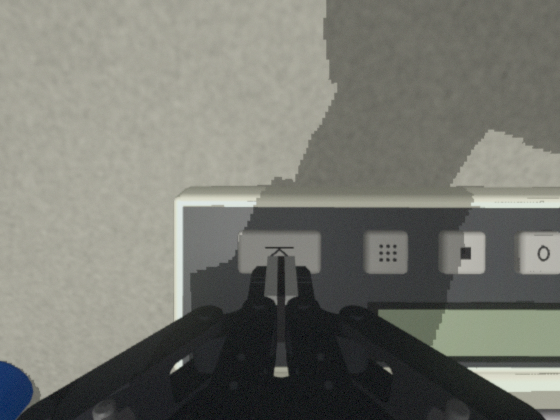

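The wrist view shows the tare key centred at about (280,252) under the tips at (281,257). The power key is up at (264,436) in the side zoom. I descend and press.

```bash
python3 -m pendant '[[[1,0,0,-0.012,0],[1,0,0,-0.02,0],[1,0,0,-0.023,0],[1,0,0,-0.023,0]]]'; python3 -m pendant '[[[1,0,0,-0.002,0],[1,0,0,-0.0035,0]]]'
```

```text
time_s: 7.55
eef_pos: [484.5, -29.4, 37.0]
ee_rot: [-0.001, 0.719, 0.695, -0.0]
force: [-0.2, 0.2, 0.9]
grip_width: 0.003
time_s: 7.75
eef_pos: [485.4, -29.8, 34.6]
ee_rot: [0.001, 0.72, 0.694, 0.0]
force: [0.8, 0.1, 3.0]
grip_width: 0.001
```

```bash
python3 -m pendant '[[[1,0,0,-0.0015,0],[1,0,0,-0.002,0]]]'
```

```text
time_s: 7.95
eef_pos: [485.4, -29.9, 32.6]
ee_rot: [0.001, 0.72, 0.694, 0.0]
force: [0.8, -0.4, 4.2]
grip_width: -0.002
```

```bash
python3 -m pendant '[[[1,0,0,-0.001,0],[1,0,0,-0.0012,0]]]'
```

```text
time_s: 8.15
eef_pos: [485.6, -29.9, 31.9]
ee_rot: [0.001, 0.72, 0.694, 0.0]
force: [-0.1, 1.1, 10.5]
grip_width: 0.001
```

The tare key is bottomed. I release it, lift, and move 64 mm along the row to the count key.

```bash
python3 -m pendant '[[[1,0,0,0,0],[1,0,0,0.015,0],[1,0,0,0.029,0],[1,0,0,0.029,0],[1,0,0,0.029,0],[1,0.001,0.03,0.029,0],[1,0.0023,0.064,0.029,0],[1,0.0023,0.064,0.029,0],[1,0.0023,0.064,0.029,0],[1,0.0023,0.064,0.029,0]]]'
python3 - <<'E'
from h import *
p,d=vision.capture('wrist'); cv2.imwrite('pics/wrist7.png',p[:,:,::-1])
E
```

```text
time_s: 9.15
eef_pos: [487.0, 33.7, 59.6]
ee_rot: [-0.0, 0.72, 0.694, -0.0]
force: [-0.0, 0.1, -0.3]
grip_width: 0.004
```

View pics/wrist7.png

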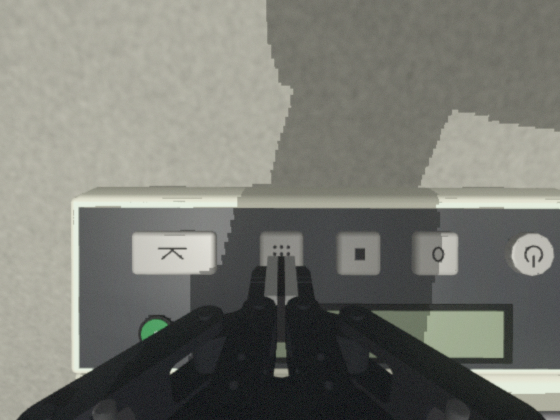

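The wrist view has the count key (nine dots) at (281,253) under the tips, and the tare key up at (174,253). I press count.

```bash
python3 -m pendant '[[[1,0,0,-0.012,0],[1,0,0,-0.02,0],[1,0,0,-0.023,0],[1,0,0,-0.023,0]]]'; python3 -m pendant '[[[1,0,0,-0.002,0],[1,0,0,-0.0035,0]]]'; python3 -m pendant '[[[1,0,0,-0.001,0]]]'
```

```text
time_s: 9.6
eef_pos: [486.8, 34.2, 36.4]
ee_rot: [-0.001, 0.72, 0.694, -0.0]
force: [0.1, -1.1, 0.6]
grip_width: -0.005
time_s: 9.8
eef_pos: [487.7, 34.2, 33.9]
ee_rot: [0.001, 0.72, 0.694, 0.0]
force: [1.1, -0.5, 3.9]
grip_width: -0.0
time_s: 9.9
eef_pos: [487.9, 34.2, 33.0]
ee_rot: [0.001, 0.72, 0.694, 0.001]
force: [1.9, -0.5, 4.3]
grip_width: -0.005
```

```bash
python3 -m pendant '[[[1,0,0,-0.001,0],[1,0,0,-0.0015,0]]]'
```

```text
time_s: 10.1
eef_pos: [488.1, 34.2, 31.9]
ee_rot: [0.001, 0.72, 0.694, 0.001]
force: [-0.9, -0.6, 11.1]
grip_width: -0.002
```

The count key is bottomed. I release it and retreat.

```bash
python3 -m pendant '[[[1,0,0,0,0],[1,0,0,0.015,0],[1,0,0,0.03,0],[1,-0.02,0,0.06,0],[1,-0.05,0,0.1,0],[1,-0.08,0,0.13,0],[1,-0.08,0,0.13,0],[1,-0.08,0,0.13,0],[1,-0.08,0,0.13,0]]]'
python3 - <<'E'
from h import *
p,d=vision.capture('wrist'); cv2.imwrite('pics/wrist8.png',p[:,:,::-1])
p,d=vision.capture('scene'); cv2.imwrite('pics/scene8.png',p[:,:,::-1])
E
```

```text
time_s: 11.0
eef_pos: [407.2, 34.4, 160.0]
ee_rot: [-0.001, 0.72, 0.694, -0.001]
force: [0.4, 0.7, -0.5]
grip_width: -0.003
```

View pics/wrist8.png

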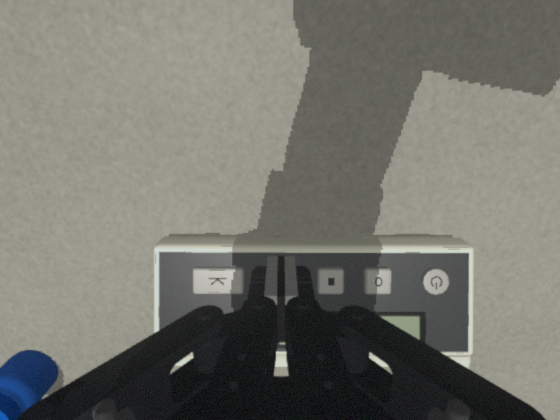

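View pics/scene8.png

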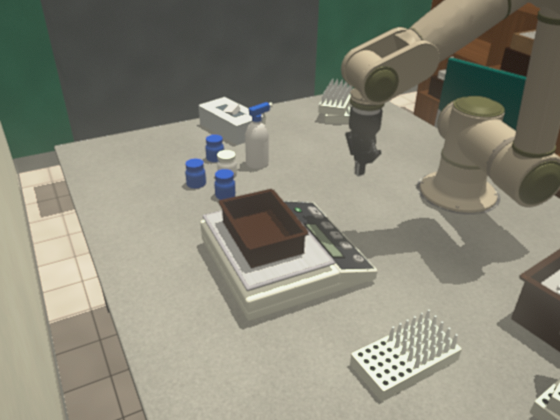

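The tub, rack, bottle and jars stand where they were, and the arm is clear of everything. I hand in the job.

```bash
python3 -c "
from h import *
print(order.finish_job())"
```

```text
the job is handed in; nothing more can be done
None
```

I pressed the three keys in the order asked, using only the closed fingertips, and handed the job in at about 11 s of the 48 s allowed.

| Key | Pressed to | Force at bottom | Held |
|---|---|---|---|
| Power | bottom | about 14 N | about 1.0 s near the bottom, 1.15 s past half travel |
| Tare | bottom | about 10.5 N | brief press |
| Count | bottom | about 11 N | brief press |

**Last checks:** Pictures showed the power and tare keys back up before the next press. After the count press the force reading returned to zero, but the fingers hid that key in the last wrist picture. The tub, rack, spray bottle and jar look unmoved in the last scene picture. I saw no contact with the other two square keys, the pan or the tub.

**What disagreed:**
- **Finger length:** the wrist depth showed the shut fingertips about 27 mm behind the stated TCP. Contact came at TCP z ≈ 36 mm, not the expected ≈ 60 mm, so I felt for contact by force.
- **Key height:** triangulation put the key tops 1–2 mm higher than the sizes in the text imply, within the calibration tolerance.
- **Display:** it looked blank wherever it was visible, so there was no independent sign that the scale switched on.

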